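Lay the test-block cases down on their mats

TASK

On the hardness-testing bench a blue and an orange block case stand on end, each at one end of the outline in its own colour. Push each case near its top with the fingers so that it topples over along its mat and lies flat, label up, wholly inside its outline. Do not grip or lift the cases, leave the steel test block, the jar and the spanner where they are, and finish with the hand clear.

Things in the scene. Friction and masses are not known exactly. Their poses are not given: they have to be found in the camera images.
- blue_case: blue plastic case, closed box 110 mm high, 75 wide (y), 32 thick (x), about 0.2 kg, standing on end on the blue-lined mat. Origin: centre of its underside as it stands; z up, x the way to fall. The -x face has a blank white label and must end on top. Pushed along +x within 30 mm of its top it tips about its lower +x edge without sliding, passes balance after about 28 mm, then falls by itself
- blue_mat: dark grey mat fixed to the bench, 200 x 140 mm, 3 mm thick, with a centred blue outline, lines 4 mm wide, 152 (x) by 110 mm (y) over their outside. Origin: centre of the underside; x along the mat, the way the blue case must fall (away from the robot, turned up to 0.7 rad either way); the case stands over the outline's -x line
- blue_foot_left (a point): corner point of the blue case, halfway through its thickness: bottom end as it stands (case z = 0 mm), +y side (case y = +37.5 mm)
- blue_foot_right (a point): corner point of the blue case, halfway through its thickness: bottom end as it stands (case z = 0 mm), -y side (case y = -37.5 mm)
- blue_head_left (a point): corner point of the blue case, halfway through its thickness: top end as it stands (case z = 110 mm), +y side (case y = +37.5 mm)
- blue_head_right (a point): corner point of the blue case, halfway through its thickness: top end as it stands (case z = 110 mm), -y side (case y = -37.5 mm)
- orange_case: orange plastic case, closed box 110 mm high, 75 wide (y), 32 thick (x), about 0.2 kg, standing on end on the orange-lined mat. Origin: centre of its underside as it stands; z up, x the way to fall. The -x face has a blank white label and must end on top. Pushed along +x within 30 mm of its top it tips about its lower +x edge without sliding, passes balance after about 28 mm, then falls by itself
- orange_mat: dark grey mat fixed to the bench, 200 x 140 mm, 3 mm thick, with a centred orange outline, lines 4 mm wide, 152 (x) by 110 mm (y) over their outside. Origin: centre of the underside; x along the mat, the way the orange case must fall (away from the robot, turned up to 0.7 rad either way); the case stands over the outline's -x line
- orange_foot_left (a point): corner point of the orange case, halfway through its thickness: bottom end as it stands (case z = 0 mm), +y side (case y = +37.5 mm)
- orange_foot_right (a point): corner point of the orange case, halfway through its thickness: bottom end as it stands (case z = 0 mm), -y side (case y = -37.5 mm)
- orange_head_left (a point): corner point of the orange case, halfway through its thickness: top end as it stands (case z = 110 mm), +y side (case y = +37.5 mm)
- orange_head_right (a point): corner point of the orange case, halfway through its thickness: top end as it stands (case z = 110 mm), -y side (case y = -37.5 mm)
- test_block: bystander: round steel hardness test block lying on the bench, 64 mm diameter, 15 mm high; origin at the centre of its underside
- oil_jar: bystander: small amber jar with black cap standing on the bench, 38 mm diameter, 60 mm high; origin at the centre of its underside
- spanner: bystander: steel spanner lying on the bench beyond the mats, about 140 mm long, some 10 mm high, lying along its x; origin under its middle
There are look-alikes about, which are no part of the job. Of the things that look like the blue_case, take the one that is farthest to the robot's left at the start.

How it is judged:
By the outcome, as a careful person would: the job done as asked, in the order asked, and still so for the second after the job is handed in, with the robot touching nothing.
It also fails if it takes over 48 s, if anything falls off the work surface, if the arm or the gripper's body presses on something with over 40 N, if the wrist force passes 120 N, or if a joint passes its speed limit or range.

ROBOT

A 7-joint arm with a two-finger parallel gripper is mounted at the origin on the work surface. World frame = base frame: x ahead of the robot, y to its left, z up, the work surface at z = 0. Lengths are in m, angles in rad, forces in N, time in s.
With the tool pointing down it reaches from about 0.4 to 0.85 m from the base axis. Payload 10.4 kg.
Tool frame: the origin (TCP) lies between the finger pads; the fingertips stand tcp_to_tips ahead of it and the grasp point (between the pads) lies 8 mm behind it (tcp_to_tips is the distance from the TCP to the fingertips, in m); z points along the fingers, y is the line along which they close (so a half turn about z gives the same grasp; the last joint's range is limited). The gripper opens to 85 mm and grips with 20 to 120 N. Pads are 22 mm wide; open, the fingers measure 114 mm over their backs; the gripper's body (76 mm by 85 mm) begins 54 mm behind the grasp point. The pads swing forward as they close: fully open they stand 13 mm farther back than shut.
Start: joints at [1.147, 0.332, -0.065, 1.46, 0.022, 1.35, -0.088], TCP at [0.244, -0.575, 0.242] pointing down, gripper open.
Joint ranges: [-2.6, 2.6], [-0.5, 2.12], [-1.47, 1.34], [0.16, 2.42], [-1.27, 4.41], [0.06, 2.06], [-2.6, 2.6]. Speed limits (rad/s): [2.22, 2.22, 2.79, 2.79, 3.14, 3.14, 3.14].

INTERFACE

Orientations are given as a unit quaternion [x, y, z, w].
In Python, from workcell import * gives the robot as it stands.
- The arm moves only by the tool apply_moves, never from a script. Its argument "rows" is a list of rows, each an object of numbers: "x", "y", "z": the shift along the tool's x, y, z in mm; "ax", "ay", "az": the turn, a rotation vector about the tool's x, y, z in degrees; "gripper": the closure, from 0 (fully open) to 1 (shut). A call has 1 to 5 rows; each row shifts and turns the commanded pose from where the row before left it, along the tool's axes as they then stand; what a row does not reach is not made up. A row lasts 1/12 s, in which the tool goes at most 41.7 mm and 7.16 degrees, less where a joint would pass 70% of its speed; a pose out of reach is approached as far as the arm can. A call with a gripper value outside its range is refused whole. The fingers move at their own pace and stop on an object; "newtons" is the grip in N (left out, the last holds). Time passes only in rows, so rows that do not move let the fingers close. It gives the time, the measured TCP pose, the force, the opening and the grip force at its end, in the units of the state.
- get_obs(): the state, without advancing time (a new reading comes with each control period).
- camera(name): name is "side" or "top" or "wrist"; returns a dict with "color" (420x560x3 uint8, red, green, blue), "fov_y" (degrees; the focal length in pixels is half the picture's height over the tangent of half this angle, whatever the lens; pixels are square), "cx", "cy" (the principal point, pixels), "rvec" (rotation vector, rad) and "tvec" (3), from world to camera coordinates, as OpenCV has them. Camera axes: x right, y down, z forward; pixel columns grow to the right and rows downward; lengths in m; the calibration is good to about 2 mm. A picture is of the moment at which its call begins. There is no depth.
- hand_in(): hands the job in; it is judged then, once.
The state is a dict: "clock": time; "joint_pos": joint angles; "joint_velocities": joint speeds; "tau": joint torques, N m; "position": TCP position; "ee_rot": TCP orientation; "ft_force": force on the tool from outside, world axes, zero at the start; "torque": the same for the moment, N m; "grip_width": opening from 0.0 (shut) to 1.0 (fully open); "grasp_force": force on a finger pad.
Only numpy, scipy, OpenCV 4.12 (cv2) and the standard library are available. Lean on these libraries where they do the work, as an engineer would, in place of code of your own. Each camera call takes 0.05 s, during which the arm holds its last target. There are 200 camera calls.

## Working session

There is one attempt and no reset: what is moved stays moved. The work goes in short steps, Python scripts to look and compute and a tool call to move; the robot and the scene stay as the last step left them, time stands still between calls to the robot, and variables do not carry over. Pictures are saved under pics/ and viewed, at most 10 in all, crops included, and the job is handed in when it is done.

Besides the shell and the picture viewer there is one more tool, called as name(argument=value, ...), one argument or row to a line, values as JSON. apply_moves: Moves the arm, as the interface text tells. Its arguments: {"type":"object","properties":{"rows":{"type":"array","items":{"type":"object","properties":{"x":{"type":"number"},"y":{"type":"number"},"z":{"type":"number"},"ax":{"type":"number"},"ay":{"type":"number"},"az":{"type":"number"},"gripper":{"type":"number"}}}},"newtons":{"type":"number"}},"required":["rows"]}

```bash
mkdir -p pics
python3 - <<'E'
from workcell import *
import cv2
o=get_obs(); print({k:o[k] for k in('clock','position','ee_rot','grip_width')})
try: print(tcp_to_tips)
except Exception as e: print(e)
for n in('top','side'):
    c=camera(n); cv2.imwrite(f'pics/{n}0.png',cv2.resize(c['color'][:,:,::-1],(800,600)))
    print(n,c['fov_y'],c['cx'],c['cy'],c['rvec'],c['tvec'])
E
```

```text
{'clock': 0.0, 'position': array([ 0.24370135, -0.57513685,  0.2415167 ]), 'ee_rot': array([ 9.79983456e-01,  1.99077686e-01, -1.71698173e-04, -6.86646396e-04]), 'grip_width': 0.9958897905440314}
0.011
top 49.85296723799655 282.79455421083 216.90702951120343 [ 2.1396222  -2.09969909  0.21083043] [-0.04519779  0.56660411  1.10593033]
side 45.005743602602976 267.6026344842858 206.32490260533334 [ 0.08868335 -2.71639349  1.47802458] [0.55184634 0.12344726 1.2610406 ]
```

View pics/top0.png

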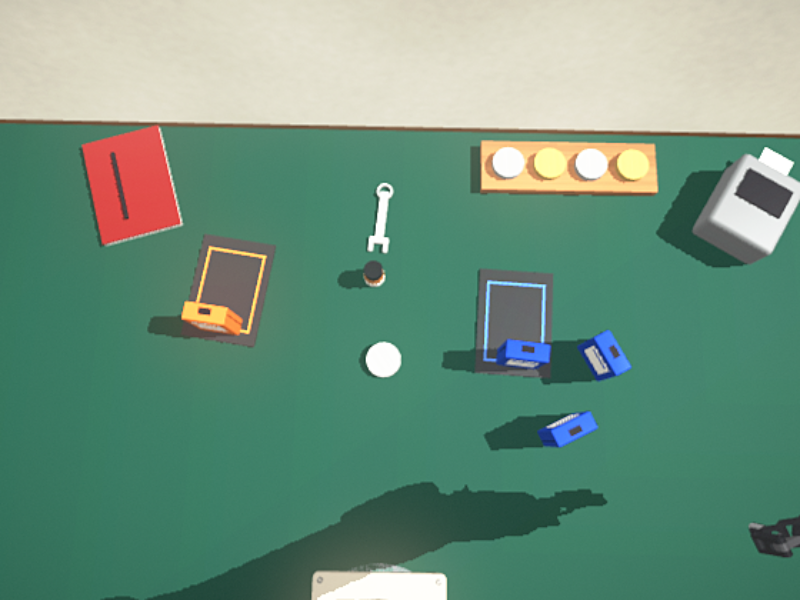

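View pics/side0.png

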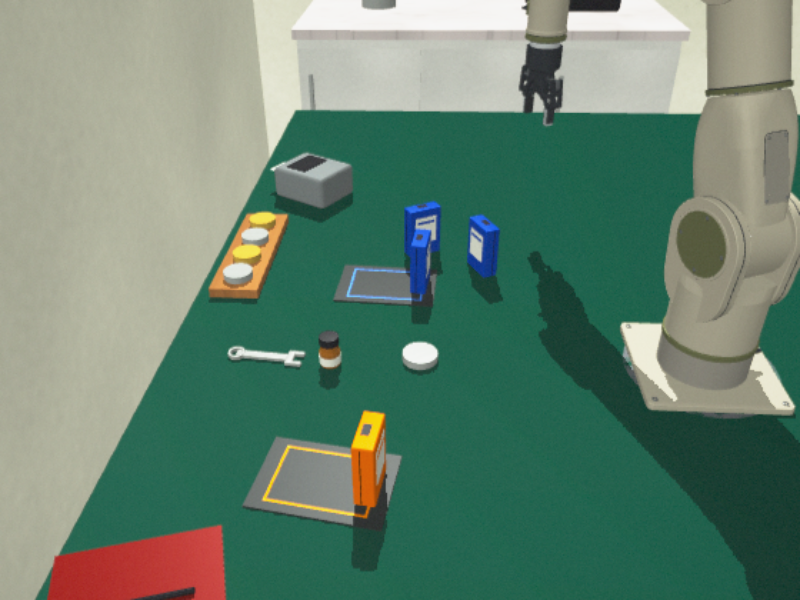

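```bash
cat > h.py <<'E'
from workcell import *
import cv2, numpy as np
def ray(c,u,v,z):
    f=210/np.tan(np.radians(c['fov_y'])/2); R=cv2.Rodrigues(np.array(c['rvec'],float))[0]
    o=-R.T@np.array(c['tvec']); d=R.T@np.array([(u-c['cx'])/f,(v-c['cy'])/f,1])
    return o+d*(z-o[2])/d[2]
def tiles(c,boxes,name,s):
    cv2.imwrite(name,np.hstack([cv2.resize(c['color'][y:y+h,x:x+w,::-1],None,fx=s,fy=s,interpolation=cv2.INTER_CUBIC) for x,y,w,h in boxes]))
E
python3 - <<'E'
from h import *
tiles(camera('top'),[(328,178,66,100),(125,158,66,100)],'pics/t1.png',6)
E
```

```text
(no output)
```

View pics/t1.png

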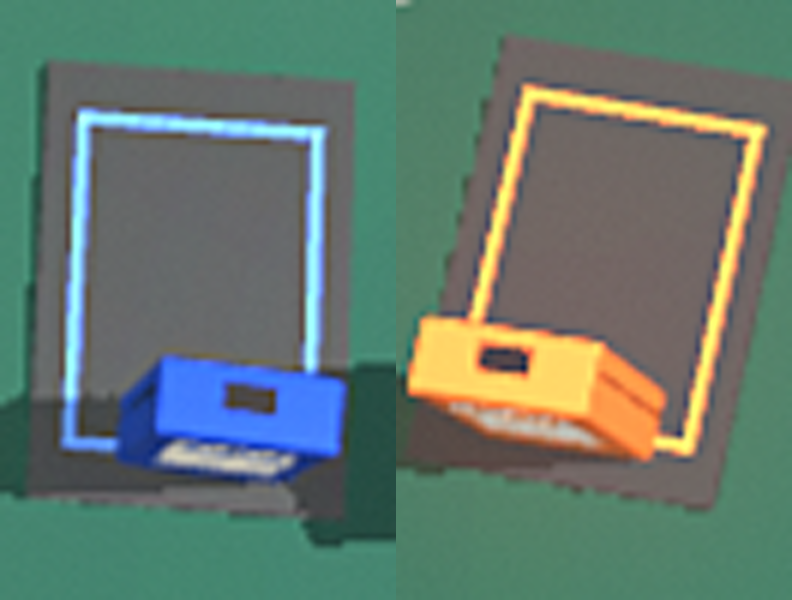

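Run:
```python
from h import *
c=camera('top')
D={'blue':((328,178),dict(oTL=(78,109),oTR=(327,128),oBL=(62,450)),[(165,355),(347,380),(337,458),(155,430)],dict(mTL=(48,63),mTR=(355,82),mBR=(343,520),mBL=(28,495))),
'orange':((125,158),dict(oTL=(128,87),oTR=(370,127),oBR=(294,453)),[(28,318),(208,342),(190,422),(14,392)],dict(mTL=(108,38),mTR=(396,82),mBR=(318,508)))}
for n,((ox,oy),o,t,m) in D.items():
    P=lambda p,z: ray(c,ox+p[0]/6-.5+.08,oy+p[1]/6-.5+.08,z)[:2]
    o={k:P(v,.003) for k,v in o.items()}; m={k:P(v,.003) for k,v in m.items()}
    T=np.array([P(p,.113) for p in t])
    w=o['oTL']-o['oTR']; y1=np.degrees(np.arctan2(-w[0],w[1]))
    l=(o['oTL']-o['oBL']) if 'oBL' in o else o['oTR']-o['oBR']; y2=np.degrees(np.arctan2(l[1],l[0]))
    ctr=(o['oTR']+o['oBL'])/2 if 'oBL' in o else (o['oTL']+o['oBR'])/2
    mc=(m['mTL']+m['mBR'])/2
    print(n,'outline w,l',np.linalg.norm(w),np.linalg.norm(l),'yaw',y1,y2,'ctr',ctr,'mat',mc)
    a=T[0]-T[1];b=T[3]-T[2];d=(T[0]+T[1]-T[2]-T[3])/2
    print(' top',[np.linalg.norm(x) for x in(a,b,d)],'yaw',[np.degrees(np.arctan2(-x[0],x[1])) for x in(a,b)],np.degrees(np.arctan2(d[1],d[0])),'ctr',T.mean(0))
    for y in(y2,(y1+y2)/2):
        r=np.radians(y);R=np.array([[np.cos(r),np.sin(r)],[-np.sin(r),np.cos(r)]]);print(' case in mat',R@(T.mean(0)-ctr))
```

```text
blue outline w,l 0.11280700738682303 0.15535433903445342 yaw -3.3790584686778105 -2.9781572570711004 ctr [ 0.55852048 -0.24269647] mat [ 0.55818764 -0.2413489 ]
 top [np.float64(0.07379773246920399), np.float64(0.07352187137729195), np.float64(0.031421105940010755)] yaw [np.float64(-6.839501515335885), np.float64(-7.7404231119711)] -8.445113113159653 ctr [ 0.49045614 -0.24476299]
 case in mat [-0.06786505 -0.00560004]
 case in mat [-0.06784504 -0.00583743]
orange outline w,l 0.11276205295463988 0.15282203600546299 yaw -8.541105991313582 -9.321574941908384 ctr [0.61198233 0.29932776] mat [0.61133812 0.29869131]
 top [np.float64(0.07443945923453464), np.float64(0.07294158185926111), np.float64(0.03216900664374913)] yaw [np.float64(-6.597802966343814), np.float64(-8.636681638452224)] -7.131828264265411 ctr [0.5442902  0.30612958]
 case in mat [-0.06789997 -0.00425246]
 case in mat [-0.06792736 -0.00378991]
```

apply_moves(
  rows=[
    {"az": 6.1,"gripper": 1},
    {"az": 6.1,"gripper": 1},
    {"az": 6.1,"gripper": 1},
    {"az": 6.1,"gripper": 1},
    {"az": 6.1,"gripper": 1},
  ],
)

```text
invalid input at $.rows[0]: expected keys x, y, z, ax, ay, az, gripper
```

```bash
cat >> h.py <<'E'
from scipy.spatial.transform import Rotation as Ro
def to(x,y,z,yaw):
    o=get_obs(); R=Ro.from_quat(o['ee_rot']); d=R.inv().apply(np.array([x,y,z])-o['position'])*1000
    want=Ro.from_euler('z',yaw,degrees=True)*Ro.from_euler('x',180,degrees=True)
    print('t',o['clock'],'shift',d.round(1),'turn',np.degrees((R.inv()*want).as_rotvec()).round(1),'F',o['ft_force'].round(1),'grip',o['grip_width'],'pos',o['position'].round(4))
E
python3 -c "
from h import *
to(.439,-.238,.242,-7.3)"
```

```text
t 0.2 shift [ 311.4 -234.3    0. ] turn [-0.1  0.  30.3] F [-0.6 -0.7  0.2] grip 1.0004954805027413 pos [ 0.2438 -0.5753  0.2418]
```

apply_moves(
  rows=[
    {"x": 0,"y": 0,"z": 0,"ax": 0,"ay": 0,"az": 6.1,"gripper": 1},
    {"x": 0,"y": 0,"z": 0,"ax": 0,"ay": 0,"az": 6.1,"gripper": 1},
    {"x": 0,"y": 0,"z": 0,"ax": 0,"ay": 0,"az": 6.1,"gripper": 1},
    {"x": 0,"y": 0,"z": 0,"ax": 0,"ay": 0,"az": 6.0,"gripper": 1},
    {"x": 0,"y": 0,"z": 0,"ax": 0,"ay": 0,"az": 6.0,"gripper": 1},
  ],
)

```text
clock: 0.62
position: [0.2438, -0.5754, 0.2421]
ee_rot: [0.998, -0.067, -0.0, -0.0]
ft_force: [-0.3, 0.7, -0.1]
grip_width: 0.296
grasp_force: 0.0
```

```bash
python3 -c "
from h import *
to(.439,-.238,.242,-7.3)"
```

```text
t 0.6167 shift [ 1.486e+02 -3.603e+02  2.000e-01] turn [-0.   0.  -0.3] F [-0.3  0.7 -0.1] grip 0.29599038128901184 pos [ 0.2438 -0.5754  0.2421]
```

apply_moves(
  rows=[
    {"x": 12,"y": -30,"z": 0,"ax": 0,"ay": 0,"az": 0,"gripper": 1},
    {"x": 12,"y": -30,"z": 0,"ax": 0,"ay": 0,"az": 0,"gripper": 1},
    {"x": 12,"y": -30,"z": 0,"ax": 0,"ay": 0,"az": 0,"gripper": 1},
    {"x": 12,"y": -30,"z": 0,"ax": 0,"ay": 0,"az": 0,"gripper": 1},
    {"x": 12,"y": -30,"z": 0,"ax": 0,"ay": 0,"az": 0,"gripper": 1},
  ],
)

```text
clock: 1.03
position: [0.323, -0.4329, 0.2422]
ee_rot: [0.998, -0.064, -0.0, 0.0]
ft_force: [-0.1, -0.3, 0.4]
grip_width: 0.001
grasp_force: 0.0
```

apply_moves(
  rows=[
    {"x": 12,"y": -30,"z": 0,"ax": 0,"ay": 0,"az": 0,"gripper": 1},
    {"x": 12,"y": -30,"z": 0,"ax": 0,"ay": 0,"az": 0,"gripper": 1},
    {"x": 12,"y": -30,"z": 0,"ax": 0,"ay": 0,"az": 0,"gripper": 1},
    {"x": 12,"y": -30,"z": 0,"ax": 0,"ay": 0,"az": 0,"gripper": 1},
    {"x": 12,"y": -30,"z": 0,"ax": 0,"ay": 0,"az": 0,"gripper": 1},
  ],
)

```text
clock: 1.45
position: [0.4016, -0.2918, 0.2424]
ee_rot: [0.998, -0.064, 0.0, 0.0]
ft_force: [0.4, -0.5, -0.1]
grip_width: 0.003
grasp_force: 0.0
```

apply_moves(
  rows=[
    {"x": 12,"y": -30,"z": 0,"ax": 0,"ay": 0,"az": 0,"gripper": 1},
    {"x": 12,"y": -25,"z": 0,"ax": 0,"ay": 0,"az": 0,"gripper": 1},
    {"x": 0,"y": 0,"z": 0,"ax": 0,"ay": 0,"az": 0,"gripper": 1},
  ],
)

```text
clock: 1.7
position: [0.435, -0.2362, 0.2425]
ee_rot: [0.998, -0.06, 0.001, -0.001]
ft_force: [0.9, 1.0, -0.2]
grip_width: 0.0
grasp_force: 0.0
```

Run:
```python
from h import *
to(.439,-.238,.101,-7.3)
c=camera('wrist');o=get_obs()
cv2.imwrite('pics/w1.png',c['color'][:,:,::-1])
```

```text
t 1.7 shift [  4.1   1.6 141.5] turn [-0.1 -0.1  0.4] F [ 0.9  1.  -0.2] grip 0.00028346786304513257 pos [ 0.435  -0.2362  0.2425]
```

View pics/w1.png

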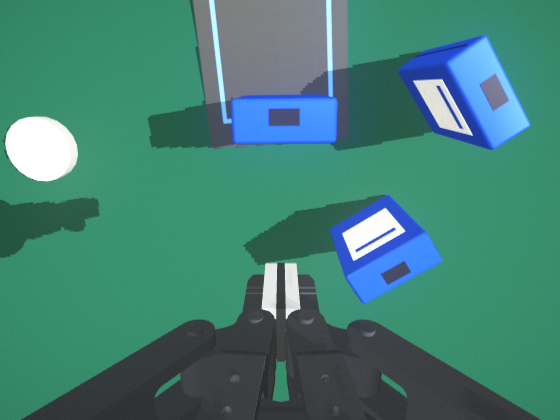

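Run:
```python
from h import *
c=camera('wrist')
T=[ray(c,*p,.113) for p in [(232,97),(336,96),(337,144),(232,143)]]
print(np.array(T).round(4), np.mean(T,0)); print([ray(c,*p,.113).round(3) for p in[(330,232),(364,303),(440,260)]])
for p in[(281,119),(284,143)]: print(ray(c,*p,.113).round(4))
```

```text
[[ 0.5126 -0.214   0.113 ]
 [ 0.5045 -0.2852  0.113 ]
 [ 0.4716 -0.2834  0.113 ]
 [ 0.4815 -0.2088  0.113 ]] [ 0.49256088 -0.24784566  0.113     ]
[array([ 0.404, -0.273,  0.113]), array([ 0.337, -0.296,  0.113]), array([ 0.369, -0.358,  0.113])]
[ 0.4938 -0.2457  0.113 ]
[ 0.4769 -0.2458  0.113 ]
```

apply_moves(
  rows=[
    {"x": 2,"y": 0,"z": 30,"ax": 0,"ay": 0,"az": 0,"gripper": 1},
    {"x": 2,"y": 0,"z": 30,"ax": 0,"ay": 0,"az": 0,"gripper": 1},
    {"x": 0,"y": 0,"z": 20,"ax": 0,"ay": 0,"az": 0,"gripper": 1},
  ],
)

```text
clock: 2.05
position: [0.4347, -0.2433, 0.16]
ee_rot: [0.998, -0.065, -0.001, -0.0]
ft_force: [-0.7, -0.5, 0.3]
grip_width: -0.001
grasp_force: 0.0
```

apply_moves(
  rows=[
    {"x": 0,"y": -3,"z": 30,"ax": 0,"ay": 0,"az": 0,"gripper": 1},
    {"x": 0,"y": 0,"z": 29,"ax": 0,"ay": 0,"az": 0,"gripper": 1},
    {"x": 0,"y": 0,"z": 0,"ax": 0,"ay": 0,"az": 0,"gripper": 1},
  ],
)

```text
clock: 2.3
position: [0.4326, -0.2391, 0.0983]
ee_rot: [0.998, -0.065, -0.004, -0.002]
ft_force: [-2.2, 0.2, -0.3]
grip_width: 0.004
grasp_force: 0.0
```

apply_moves(
  rows=[
    {"x": 8,"y": 0,"z": 0,"ax": 0,"ay": 0,"az": 0,"gripper": 1},
    {"x": 8,"y": 0,"z": 0,"ax": 0,"ay": 0,"az": 0,"gripper": 1},
    {"x": 6,"y": 0,"z": 0,"ax": 0,"ay": 0,"az": 0,"gripper": 1},
    {"x": 5,"y": 0,"z": 0,"ax": 0,"ay": 0,"az": 0,"gripper": 1},
    {"x": 5,"y": 0,"z": 0,"ax": 0,"ay": 0,"az": 0,"gripper": 1},
  ],
)

```text
clock: 2.72
position: [0.4694, -0.2438, 0.1045]
ee_rot: [0.998, -0.064, 0.001, 0.0]
ft_force: [-0.9, 0.1, 0.1]
grip_width: -0.001
grasp_force: 0.1
```

apply_moves(
  rows=[
    {"x": 5,"y": 0,"z": 0,"ax": 0,"ay": 0,"az": 0,"gripper": 1},
    {"x": 5,"y": 0,"z": 0,"ax": 0,"ay": 0,"az": 0,"gripper": 1},
    {"x": 5,"y": 0,"z": 0,"ax": 0,"ay": 0,"az": 0,"gripper": 1},
    {"x": 5,"y": 0,"z": 0,"ax": 0,"ay": 0,"az": 0,"gripper": 1},
  ],
)

```text
clock: 3.05
position: [0.4885, -0.246, 0.1034]
ee_rot: [0.998, -0.064, 0.0, 0.0]
ft_force: [-0.5, 0.4, 0.2]
grip_width: -0.0
grasp_force: 0.0
```

apply_moves(
  rows=[
    {"x": 4,"y": 0,"z": 0,"ax": 0,"ay": 0,"az": 0,"gripper": 1},
    {"x": 4,"y": 0,"z": 0,"ax": 0,"ay": 0,"az": 0,"gripper": 1},
    {"x": 4,"y": 0,"z": 0,"ax": 0,"ay": 0,"az": 0,"gripper": 1},
    {"x": 4,"y": 0,"z": 0,"ax": 0,"ay": 0,"az": 0,"gripper": 1},
    {"x": 0,"y": 0,"z": 0,"ax": 0,"ay": 0,"az": 0,"gripper": 1},
  ],
)

```text
clock: 3.47
position: [0.5046, -0.2479, 0.1033]
ee_rot: [0.998, -0.064, 0.0, -0.0]
ft_force: [0.6, -0.2, -0.6]
grip_width: -0.003
grasp_force: 0.0
```

apply_moves(
  rows=[
    {"x": 0,"y": 0,"z": 0,"ax": 0,"ay": 0,"az": 0,"gripper": 1},
    {"x": -10,"y": 0,"z": -20,"ax": 0,"ay": 0,"az": 0,"gripper": 1},
    {"x": -20,"y": 0,"z": -40,"ax": 0,"ay": 0,"az": 0,"gripper": 1},
    {"x": -20,"y": 0,"z": -35,"ax": 0,"ay": 0,"az": 0,"gripper": 1},
    {"x": -20,"y": 0,"z": -30,"ax": 0,"ay": 0,"az": 0,"gripper": 1},
  ],
)

```text
clock: 3.88
position: [0.4349, -0.239, 0.2275]
ee_rot: [0.998, -0.064, 0.0, 0.0]
ft_force: [0.9, -1.3, 0.0]
grip_width: 0.002
grasp_force: 0.0
```

Run:
```python
from h import *
to(.5,-.24,.24,-7.3)
tiles(camera('top'),[(328,178,66,100)],'pics/b2.png',6)
c=camera('wrist');cv2.imwrite('pics/b3.png',c['color'][:,:,::-1])
a=cv2.imread('pics/b2.png');b=cv2.resize(c['color'][:,:,::-1],(400,300)); 
im=np.zeros((600,800,3),np.uint8); im[:,:396]=a; im[:300,400:]=b; cv2.imwrite('pics/b4.png',im)
```

```text
t 3.8833 shift [ 64.7  -7.3 -12.4] turn [ 0. -0. -0.] F [ 0.9 -1.3  0. ] grip 0.0016561614763665564 pos [ 0.4349 -0.239   0.2275]
```

View pics/b4.png

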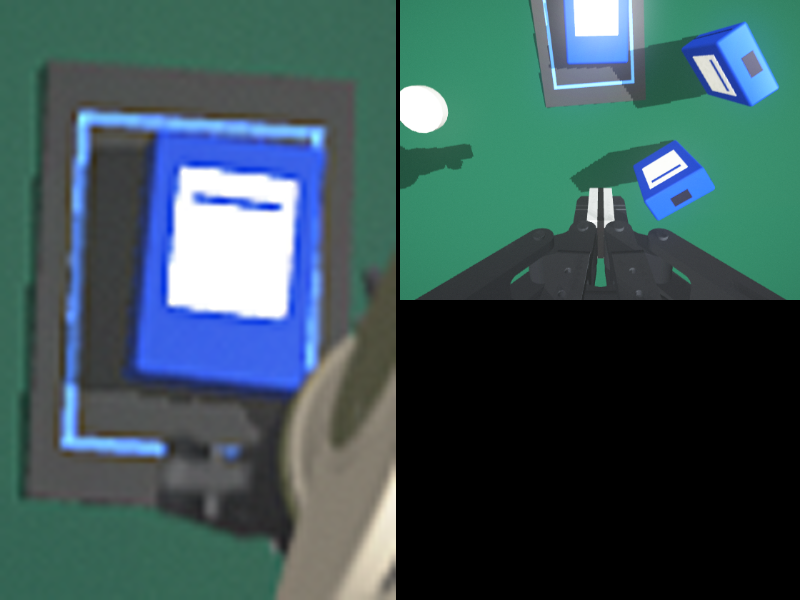

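```bash
cat >> h.py <<'E'
def rel(c,off,pts,ctr,yaw):
    T=np.array([ray(c,off[0]+p[0]/6-.42,off[1]+p[1]/6-.42,.035)[:2] for p in pts])
    r=np.radians(yaw);R=np.array([[np.cos(r),np.sin(r)],[-np.sin(r),np.cos(r)]])
    print((R@(T-ctr).T).T.round(4),'ctr',(R@(T.mean(0)-ctr)).round(4),T.mean(0),'len',np.linalg.norm(T[0]-T[3]),np.linalg.norm(T[0]-T[1]))
E
python3 - <<'E'
from h import *
rel(camera('top'),(328,178),[(158,130),(325,150),(303,390),(135,372)],np.array([.5585,-.2427]),-3.2)
E
```

```text
[[ 0.0628  0.0249]
 [ 0.0593 -0.0488]
 [-0.0478 -0.0426]
 [-0.0454  0.0301]] ctr [ 0.0072 -0.0091] [ 0.56522449 -0.25219144] len 0.10829549524512325 0.07370978547132222
```

Run:
```python
from h import *
c=camera('top')
for p in[(580,350),(607,332),(631,367),(602,380)]: print(ray(c,p[0]*.7,p[1]*.7,.113).round(3),ray(c,p[0]*.7,p[1]*.7,.0).round(3))
```

```text
[ 0.493 -0.333  0.113] [ 0.508 -0.364  0.   ]
[ 0.524 -0.38   0.113] [ 0.543 -0.416  0.   ]
[ 0.465 -0.418  0.113] [ 0.478 -0.458  0.   ]
[ 0.443 -0.368  0.113] [ 0.453 -0.403  0.   ]
```

```bash
python3 -c "
from h import *
to(.583,-.328,.2275,-7.3)"
```

```text
t 4.0833 shift [157.5  68.8  -0.6] turn [ 0.1 -0.1 -0.1] F [-0.1 -0.2  0.2] grip 0.005187997946544085 pos [ 0.4356 -0.2396  0.2265]
```

apply_moves(
  rows=[
    {"x": 32,"y": 14,"z": 0,"ax": 0,"ay": 0,"az": 0,"gripper": 1},
    {"x": 32,"y": 14,"z": 0,"ax": 0,"ay": 0,"az": 0,"gripper": 1},
    {"x": 32,"y": 14,"z": 0,"ax": 0,"ay": 0,"az": 0,"gripper": 1},
    {"x": 32,"y": 14,"z": 0,"ax": 0,"ay": 0,"az": 0,"gripper": 1},
    {"x": 29,"y": 13,"z": 0,"ax": 0,"ay": 0,"az": 0,"gripper": 1},
  ],
)

```text
clock: 4.5
position: [0.584, -0.3282, 0.223]
ee_rot: [0.998, -0.064, -0.001, -0.001]
ft_force: [0.1, -0.1, 0.7]
grip_width: 0.001
grasp_force: 0.0
```

apply_moves(
  rows=[
    {"x": 0,"y": 0,"z": 30,"ax": 0,"ay": 0,"az": 0,"gripper": 1},
    {"x": 0,"y": 0,"z": 35,"ax": 0,"ay": 0,"az": 0,"gripper": 1},
    {"x": 0,"y": 0,"z": 35,"ax": 0,"ay": 0,"az": 0,"gripper": 1},
    {"x": 0,"y": 0,"z": 20,"ax": 0,"ay": 0,"az": 0,"gripper": 1},
    {"x": 0,"y": 0,"z": 0,"ax": 0,"ay": 0,"az": 0,"gripper": 1},
  ],
)

```text
clock: 4.92
position: [0.5795, -0.3256, 0.0979]
ee_rot: [0.998, -0.064, -0.005, -0.002]
ft_force: [-0.7, 0.9, -0.0]
grip_width: 0.001
grasp_force: 0.0
```

```bash
python3 -c "
from h import *
to(.583,-.328,.026,-7.3)"
```

```text
t 4.9167 shift [ 4.6  2.2 71.8] turn [-0.2  0.6  0. ] F [-0.7  0.9 -0. ] grip 0.0014111707942479376 pos [ 0.5795 -0.3256  0.0979]
```

apply_moves(
  rows=[
    {"x": 0,"y": 0,"z": 25,"ax": 0,"ay": 0,"az": 0,"gripper": 1},
    {"x": 0,"y": 0,"z": 25,"ax": 0,"ay": 0,"az": 0,"gripper": 1},
    {"x": 0,"y": 0,"z": 15,"ax": 0,"ay": 0,"az": 0,"gripper": 1},
    {"x": 0,"y": 0,"z": 5,"ax": 0,"ay": 0,"az": 0,"gripper": 1},
    {"x": 0,"y": 0,"z": 0,"ax": 0,"ay": 0,"az": 0,"gripper": 1},
  ],
)

```text
clock: 5.33
position: [0.5823, -0.3273, 0.0347]
ee_rot: [0.998, -0.064, -0.001, -0.0]
ft_force: [-0.6, 0.6, 0.6]
grip_width: 0.003
grasp_force: 0.0
```

apply_moves(
  rows=[
    {"x": 0,"y": 0,"z": 0,"ax": 0,"ay": 0,"az": 0,"gripper": 1},
    {"x": 0,"y": 0,"z": 0,"ax": 0,"ay": 0,"az": 0,"gripper": 1},
  ],
)

```text
clock: 5.5
position: [0.5837, -0.3281, 0.0374]
ee_rot: [0.998, -0.064, 0.001, 0.0]
ft_force: [0.2, -0.6, 1.0]
grip_width: 0.002
grasp_force: 0.0
```

apply_moves(
  rows=[
    {"x": 0,"y": 0,"z": 5,"ax": 0,"ay": 0,"az": 0,"gripper": 1},
    {"x": 0,"y": 0,"z": 5,"ax": 0,"ay": 0,"az": 0,"gripper": 1},
    {"x": 0,"y": -6,"z": 0,"ax": 0,"ay": 0,"az": 0,"gripper": 1},
    {"x": 0,"y": -6,"z": 0,"ax": 0,"ay": 0,"az": 0,"gripper": 1},
    {"x": 0,"y": -4,"z": 0,"ax": 0,"ay": 0,"az": 0,"gripper": 1},
  ],
)

```text
clock: 5.92
position: [0.585, -0.3104, 0.0256]
ee_rot: [0.998, -0.064, 0.0, -0.0]
ft_force: [-0.6, 1.3, -0.0]
grip_width: 0.002
grasp_force: 0.0
```

apply_moves(
  rows=[
    {"x": 0,"y": -2,"z": 0,"ax": 0,"ay": 0,"az": 0,"gripper": 1},
    {"x": 0,"y": -2,"z": 0,"ax": 0,"ay": 0,"az": 0,"gripper": 1},
    {"x": 0,"y": 0,"z": 0,"ax": 0,"ay": 0,"az": 0,"gripper": 1},
  ],
)

```text
clock: 6.17
position: [0.5855, -0.3073, 0.0258]
ee_rot: [0.998, -0.064, 0.0, -0.0]
ft_force: [-0.3, -0.1, -0.1]
grip_width: 0.002
grasp_force: 0.0
```

apply_moves(
  rows=[
    {"x": 0,"y": -2,"z": 0,"ax": 0,"ay": 0,"az": 0,"gripper": 1},
    {"x": 0,"y": -2,"z": 0,"ax": 0,"ay": 0,"az": 0,"gripper": 1},
    {"x": 0,"y": 0,"z": 0,"ax": 0,"ay": 0,"az": 0,"gripper": 1},
  ],
)

```text
clock: 6.42
position: [0.5858, -0.3038, 0.0257]
ee_rot: [0.998, -0.064, 0.0, 0.0]
ft_force: [0.9, -0.3, 0.5]
grip_width: 0.004
grasp_force: 0.3
```

apply_moves(
  rows=[
    {"x": 0,"y": -2,"z": 0,"ax": 0,"ay": 0,"az": 0,"gripper": 1},
    {"x": 0,"y": -2,"z": 0,"ax": 0,"ay": 0,"az": 0,"gripper": 1},
    {"x": 0,"y": 0,"z": 0,"ax": 0,"ay": 0,"az": 0,"gripper": 1},
  ],
)

```text
clock: 6.67
position: [0.5864, -0.2995, 0.0256]
ee_rot: [0.998, -0.064, 0.0, -0.0]
ft_force: [-0.4, -2.6, 1.0]
grip_width: 0.001
grasp_force: 0.4
```

apply_moves(
  rows=[
    {"x": 0,"y": -2,"z": 0,"ax": 0,"ay": 0,"az": 0,"gripper": 1},
    {"x": 0,"y": -2,"z": 0,"ax": 0,"ay": 0,"az": 0,"gripper": 1},
    {"x": 0,"y": 0,"z": 0,"ax": 0,"ay": 0,"az": 0,"gripper": 1},
  ],
)

```text
clock: 6.92
position: [0.5869, -0.2954, 0.0256]
ee_rot: [0.998, -0.064, 0.0, -0.0]
ft_force: [0.5, 0.1, 0.5]
grip_width: 0.001
grasp_force: 0.3
```

apply_moves(
  rows=[
    {"x": 0,"y": 8,"z": 0,"ax": 0,"ay": 0,"az": 0,"gripper": 1},
    {"x": 0,"y": 12,"z": 0,"ax": 0,"ay": 0,"az": 0,"gripper": 1},
    {"x": 0,"y": 5,"z": -30,"ax": 0,"ay": 0,"az": 0,"gripper": 1},
    {"x": 0,"y": 0,"z": -40,"ax": 0,"ay": 0,"az": 0,"gripper": 1},
    {"x": 0,"y": 0,"z": -40,"ax": 0,"ay": 0,"az": 0,"gripper": 1},
  ],
)

```text
clock: 7.33
position: [0.582, -0.3226, 0.1358]
ee_rot: [0.998, -0.065, -0.001, -0.0]
ft_force: [1.0, -0.1, 0.4]
grip_width: 0.001
grasp_force: 0.0
```

apply_moves(
  rows=[
    {"x": 0,"y": 0,"z": -40,"ax": 0,"ay": 0,"az": 0,"gripper": 1},
    {"x": -5,"y": 0,"z": -40,"ax": 0,"ay": 0,"az": 0,"gripper": 1},
    {"x": -28,"y": -10,"z": -10,"ax": 0,"ay": 0,"az": 0,"gripper": 1},
    {"x": -30,"y": -20,"z": 0,"ax": 0,"ay": 0,"az": 0,"gripper": 1},
    {"x": -20,"y": -30,"z": 0,"ax": 0,"ay": 0,"az": 0,"gripper": 1},
  ],
)

```text
clock: 7.75
position: [0.5064, -0.2542, 0.2266]
ee_rot: [0.998, -0.067, 0.001, 0.001]
ft_force: [0.9, -0.3, -1.2]
grip_width: 0.002
grasp_force: 0.0
```

```bash
python3 -c "
from h import *
to(.492,.310,.23,-7.5)"
```

```text
t 7.75 shift [ -89.6 -557.2   -4.7] turn [ 0.1 -0.1 -0.2] F [ 0.9 -0.3 -1.2] grip 0.0016134984772304118 pos [ 0.5064 -0.2542  0.2266]
```

apply_moves(
  rows=[
    {"x": -5,"y": -31,"z": 0,"ax": 0,"ay": 0,"az": 0,"gripper": 1},
    {"x": -5,"y": -31,"z": 0,"ax": 0,"ay": 0,"az": 0,"gripper": 1},
    {"x": -5,"y": -31,"z": 0,"ax": 0,"ay": 0,"az": 0,"gripper": 1},
    {"x": -5,"y": -31,"z": 0,"ax": 0,"ay": 0,"az": 0,"gripper": 1},
    {"x": -5,"y": -31,"z": 0,"ax": 0,"ay": 0,"az": 0,"gripper": 1},
  ],
)

```text
clock: 8.17
position: [0.5036, -0.0936, 0.2259]
ee_rot: [0.998, -0.065, 0.0, 0.0]
ft_force: [0.7, -0.1, -0.6]
grip_width: -0.001
grasp_force: 0.0
```

apply_moves(
  rows=[
    {"x": -5,"y": -31,"z": 0,"ax": 0,"ay": 0,"az": 0,"gripper": 1},
    {"x": -5,"y": -31,"z": 0,"ax": 0,"ay": 0,"az": 0,"gripper": 1},
    {"x": -5,"y": -31,"z": 0,"ax": 0,"ay": 0,"az": 0,"gripper": 1},
    {"x": -5,"y": -31,"z": 0,"ax": 0,"ay": 0,"az": 0,"gripper": 1},
    {"x": -5,"y": -31,"z": 0,"ax": 0,"ay": 0,"az": 0,"gripper": 1},
  ],
)

```text
clock: 8.58
position: [0.4991, 0.0635, 0.2259]
ee_rot: [0.998, -0.065, 0.0, 0.0]
ft_force: [-0.3, -0.3, -0.3]
grip_width: -0.001
grasp_force: 0.0
```

apply_moves(
  rows=[
    {"x": -5,"y": -31,"z": 0,"ax": 0,"ay": 0,"az": 0,"gripper": 1},
    {"x": -5,"y": -31,"z": 0,"ax": 0,"ay": 0,"az": 0,"gripper": 1},
    {"x": -5,"y": -31,"z": 0,"ax": 0,"ay": 0,"az": 0,"gripper": 1},
    {"x": -5,"y": -31,"z": 0,"ax": 0,"ay": 0,"az": 0,"gripper": 1},
    {"x": -5,"y": -31,"z": 0,"ax": 0,"ay": 0,"az": 0,"gripper": 1},
  ],
)

```text
clock: 9.0
position: [0.4945, 0.2204, 0.2259]
ee_rot: [0.998, -0.065, 0.0, -0.0]
ft_force: [0.6, -0.6, -0.6]
grip_width: -0.002
grasp_force: 0.0
```

Run:
```python
from h import *
to(.490,.313,.18,-7.5)
tiles(camera('top'),[(328,178,66,100),(125,158,66,100)],'pics/t5.png',6)
```

```text
t 9.0 shift [-16.4 -91.2  45.9] turn [-0.  -0.   0.1] F [ 0.6 -0.6 -0.6] grip -0.001533554506660184 pos [0.4945 0.2204 0.2259]
```

View pics/t5.png

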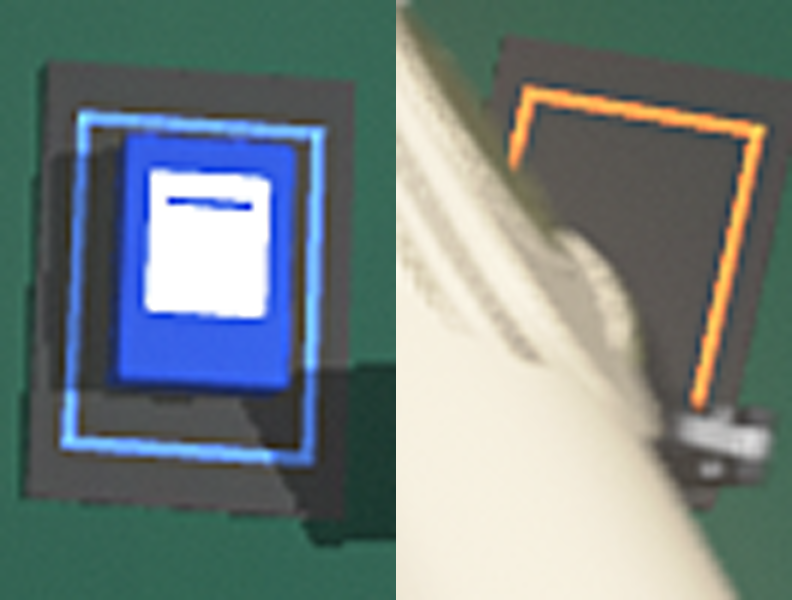

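apply_moves(
  rows=[
    {"x": -6,"y": -30,"z": 0,"ax": 0,"ay": 0,"az": 0,"gripper": 1},
    {"x": -6,"y": -30,"z": 0,"ax": 0,"ay": 0,"az": 0,"gripper": 1},
    {"x": -4,"y": -30,"z": 0,"ax": 0,"ay": 0,"az": 0,"gripper": 1},
    {"x": 0,"y": 0,"z": 0,"ax": 0,"ay": 0,"az": 0,"gripper": 1},
  ],
)

```text
clock: 9.38
position: [0.4882, 0.3166, 0.2256]
ee_rot: [0.998, -0.061, -0.001, -0.002]
ft_force: [-0.6, -0.5, 0.8]
grip_width: 0.001
grasp_force: 0.0
```

Run:
```python
from h import *
to(.490,.313,.101,-7.5)
c=camera('wrist');cv2.imwrite('pics/w6.png',c['color'][:,:,::-1])
```

```text
t 9.3833 shift [  2.5   3.7 124.6] turn [-0.2  0.1  0.5] F [-0.6 -0.5  0.8] grip 0.0013863102630826166 pos [0.4882 0.3166 0.2256]
```

View pics/w6.png

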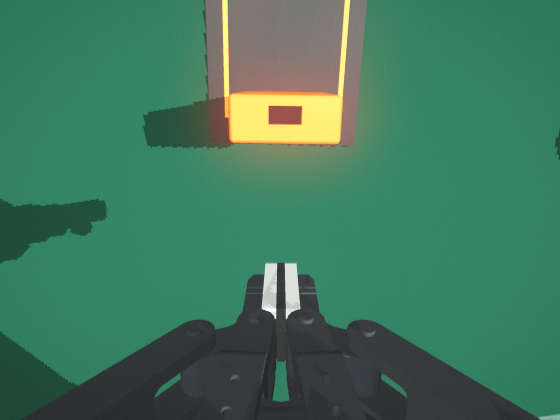

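apply_moves(
  rows=[
    {"x": 0,"y": 0,"z": 30,"ax": 0,"ay": 0,"az": 0,"gripper": 1},
    {"x": 0,"y": 1,"z": 35,"ax": 0,"ay": 0,"az": 0,"gripper": 1},
    {"x": 0,"y": 1,"z": 30,"ax": 0,"ay": 0,"az": 0,"gripper": 1},
    {"x": 0,"y": 0,"z": 20,"ax": 0,"ay": 0,"az": 0,"gripper": 1},
    {"x": 0,"y": 0,"z": 8,"ax": 0,"ay": 0,"az": 0,"gripper": 1},
  ],
)

```text
clock: 9.85
position: [0.489, 0.3064, 0.0992]
ee_rot: [0.998, -0.065, -0.002, 0.002]
ft_force: [-0.6, -0.3, 1.0]
grip_width: 0.004
grasp_force: 0.0
```

apply_moves(
  rows=[
    {"x": 8,"y": 0,"z": 0,"ax": 0,"ay": 0,"az": 0,"gripper": 1},
    {"x": 8,"y": 0,"z": 0,"ax": 0,"ay": 0,"az": 0,"gripper": 1},
    {"x": 5,"y": 0,"z": 0,"ax": 0,"ay": 0,"az": 0,"gripper": 1},
    {"x": 5,"y": 0,"z": 0,"ax": 0,"ay": 0,"az": 0,"gripper": 1},
    {"x": 5,"y": 0,"z": 0,"ax": 0,"ay": 0,"az": 0,"gripper": 1},
  ],
)

```text
clock: 10.27
position: [0.5214, 0.3055, 0.1038]
ee_rot: [0.998, -0.064, 0.001, -0.0]
ft_force: [-0.2, 0.9, 0.7]
grip_width: -0.001
grasp_force: 0.7
```

apply_moves(
  rows=[
    {"x": 5,"y": 0,"z": 0,"ax": 0,"ay": 0,"az": 0,"gripper": 1},
    {"x": 5,"y": 0,"z": 0,"ax": 0,"ay": 0,"az": 0,"gripper": 1},
    {"x": 5,"y": 0,"z": 0,"ax": 0,"ay": 0,"az": 0,"gripper": 1},
    {"x": 5,"y": 0,"z": 0,"ax": 0,"ay": 0,"az": 0,"gripper": 1},
    {"x": 4,"y": 0,"z": 0,"ax": 0,"ay": 0,"az": 0,"gripper": 1},
  ],
)

```text
clock: 10.68
position: [0.5444, 0.3023, 0.1026]
ee_rot: [0.998, -0.064, 0.0, 0.0]
ft_force: [-0.0, 0.1, 0.3]
grip_width: 0.002
grasp_force: 0.0
```

apply_moves(
  rows=[
    {"x": 4,"y": 0,"z": 0,"ax": 0,"ay": 0,"az": 0,"gripper": 1},
    {"x": 4,"y": 0,"z": 0,"ax": 0,"ay": 0,"az": 0,"gripper": 1},
    {"x": 4,"y": 0,"z": 0,"ax": 0,"ay": 0,"az": 0,"gripper": 1},
    {"x": 0,"y": 0,"z": 0,"ax": 0,"ay": 0,"az": 0,"gripper": 1},
    {"x": 0,"y": 0,"z": 0,"ax": 0,"ay": 0,"az": 0,"gripper": 1},
  ],
)

```text
clock: 11.1
position: [0.5557, 0.3009, 0.1024]
ee_rot: [0.998, -0.064, -0.0, 0.0]
ft_force: [-0.7, -0.2, -0.1]
grip_width: 0.004
grasp_force: 0.0
```

apply_moves(
  rows=[
    {"x": -10,"y": 0,"z": -20,"ax": 0,"ay": 0,"az": 0,"gripper": 1},
    {"x": -20,"y": 0,"z": -35,"ax": 0,"ay": 0,"az": 0,"gripper": 1},
    {"x": -20,"y": 10,"z": -35,"ax": 0,"ay": 0,"az": 0,"gripper": 1},
    {"x": -10,"y": 35,"z": -20,"ax": 0,"ay": 0,"az": 0,"gripper": 1},
    {"x": 0,"y": 38,"z": 0,"ax": 0,"ay": 0,"az": 0,"gripper": 1},
  ],
)

```text
clock: 11.52
position: [0.4842, 0.23, 0.2173]
ee_rot: [0.998, -0.06, 0.003, -0.002]
ft_force: [2.0, 0.4, -0.0]
grip_width: -0.004
grasp_force: 0.0
```

apply_moves(
  rows=[
    {"x": 0,"y": 38,"z": 0,"ax": 0,"ay": 0,"az": 0,"gripper": 1},
    {"x": 0,"y": 38,"z": 0,"ax": 0,"ay": 0,"az": 0,"gripper": 1},
    {"x": 0,"y": 38,"z": 0,"ax": 0,"ay": 0,"az": 0,"gripper": 1},
    {"x": 0,"y": 38,"z": 0,"ax": 0,"ay": 0,"az": 0,"gripper": 1},
    {"x": 0,"y": 20,"z": 0,"ax": 0,"ay": 0,"az": 0,"gripper": 1},
  ],
)

```text
clock: 11.93
position: [0.4628, 0.0513, 0.2127]
ee_rot: [0.998, -0.066, 0.0, 0.001]
ft_force: [0.7, -0.4, 0.7]
grip_width: -0.0
grasp_force: 0.0
```

Run:
```python
from h import *
tiles(camera('top'),[(328,178,66,100),(125,158,66,100)],'pics/t7.png',6)
```

```text
(no output)
```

View pics/t7.png

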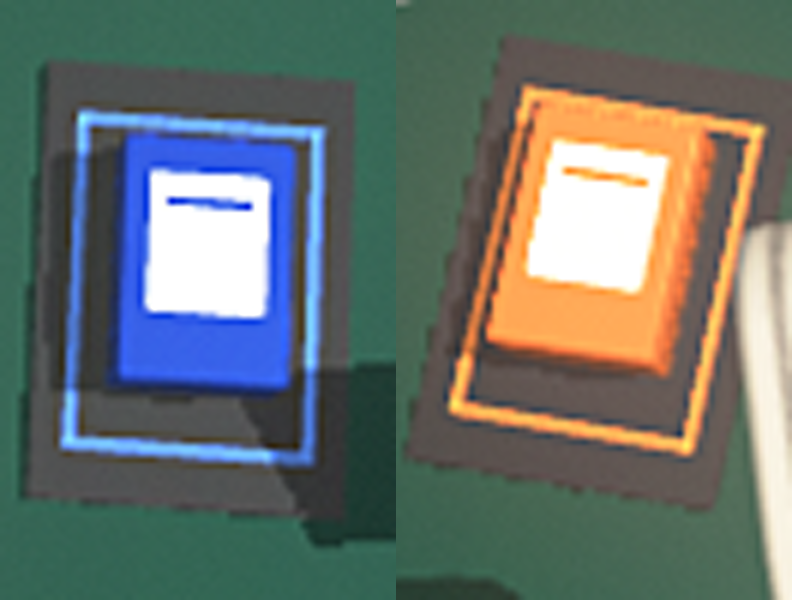

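Run:
```python
from h import *
c=camera('top')
rel(c,(125,158),[(139,103),(306,130),(262,372),(89,345)],np.array([.612,.2993]),-9)
rel(c,(328,178),[(128,135),(296,147),(290,388),(120,382)],np.array([.5585,-.2427]),-3.2)
```

```text
[[ 0.0618  0.038 ]
 [ 0.0627 -0.0376]
 [-0.0473 -0.0428]
 [-0.0488  0.034 ]] ctr [ 0.0071 -0.0021] [0.61866615 0.29611481] len 0.11068235295813772 0.0756283106968436
[[ 0.0596  0.0379]
 [ 0.0597 -0.036 ]
 [-0.0473 -0.037 ]
 [-0.0502  0.0364]] ctr [0.0054 0.0003] [ 0.56394152 -0.24267176] len 0.10977123813885477 0.07392823315169862
```

Both cases lie well inside their outlines, with at least 8 mm to spare, and the hand is clear of everything.

apply_moves(
  rows=[
    {"x": 0,"y": 0,"z": 0,"ax": 0,"ay": 0,"az": 0,"gripper": 1},
    {"x": 0,"y": 0,"z": 0,"ax": 0,"ay": 0,"az": 0,"gripper": 1},
  ],
)

```text
clock: 12.2
position: [0.4636, 0.0569, 0.2127]
ee_rot: [0.998, -0.063, 0.0, -0.0]
ft_force: [0.8, 0.3, -0.6]
grip_width: 0.0
grasp_force: 0.0
```

```bash
python3 -c "
from workcell import *
print(hand_in())"
```

```text
the job is handed in; nothing more can be done
None
```

Job handed in at about 12 s: both cases were toppled and lie flat, label up, inside their outlines (I nudged the blue one sideways about 8 mm after it fell, to centre it), the arm never came near the test block, jar or spanner (I didn't check them again in a picture), and the hand is clear.

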